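Bring the sample tile to the lens stop on the focus rail

TASK

Bring the test tile into focus: press the clamp button in the middle of the focus rail's slider and, keeping it pressed, push the slider along the rail until it rests against the stop that carries the lens; then let the button spring back up so that the slider is clamped there. Do not shove the slider while its clamp is gripping, do it all with the fingertips without touching or lifting the tile, and leave the other things on the bench where they stand.

Things in the scene. Friction and masses are not known exactly. Their poses are not given: they have to be found in the camera images.
- rail: Fixed straight focus rail on the bench, an aluminium base plate 66 x 420 x 10 mm with a steel strip on top (strip top 30 mm above the bench) and dark scale ticks along one edge. Origin at the centre of its underside; its y axis runs along the rail, z up; the tile and lens overhang on its +x side (away from the robot). Turned up to about 15 degrees.
- carriage (a joint): The slider (black saddle 60 mm wide, 100 mm long along the rail) riding on the rail, in m: its displacement along the rail's +y from the rail's centre; 0 at the start. Slides freely (1 to 2 N) only while the clamp button is pressed; while the clamp grips it resists 17 to 22 N.
- carriage_mid (a point): Centre of the slider's saddle, 50 mm from either of its end faces. Its axes are parallel to the rail's.
- clamp (a joint): Travel of the clamp button in m: about 0 when up (clamp grips), grows as it is pressed, 0.008 fully down. A spring raises it: about 4.5 N at the start of the travel, 8.5 N fully down. From 2 mm down the slider is free and the button counts as pressed; press about half-way or more.
- pad (a point): Centre of the top face of the grey ribbed clamp button (44 mm across the rail, 52 mm along it) in the middle of the slider; 67 mm above the bench when up. At each end of it, along the rail, stands a black horn 52 mm wide, 22 mm thick, rising 18 mm above the button; the horns are 56 mm apart, face to face, and a fingertip may push against them. The button is open across the rail.
- lens_stop_mid (a point): Centre of the foot of the lens stop: a fixed aluminium block on the rail, 24 mm along it, top 52 mm above the bench. Of the two end blocks it is the one with a round black-rimmed lens (56 mm, top 100 mm above the bench) on an arm 78 mm to the rail's +x side. At either end of the rail, 115 to 175 mm from its centre. The slider rests against it when the slider's centre is 62 mm from this point.
- end_block_mid (a point): Centre of the foot of the plain end block, of the same size as the stop's foot, without a lens, at the other end of the rail.
- tile_mid (a point): Middle (38 mm above its underside) of the glazed test tile, 37 x 25 x 76 mm, which stands loose in an 8 mm deep pocket on the slider's side arm, 78 mm to the rail's +x side of the slider's centre; its top is 116 mm above the bench. It rides along with the slider.
- jar_black: Bystander: small jar with a black cap, diameter 48, height 60 mm. Origin at the centre of its underside.
- spare_tile: Bystander: another test tile standing on the bench, 36 x 22 x 73 mm. Origin at the centre of its underside.
- jar_large: Bystander: larger jar with a white cap, diameter 60, height 82 mm. Origin at the centre of its underside.
- ring: Bystander: flat ceramic kiln ring, outer diameter 68, height 12 mm. Origin at the centre of its underside.
Things that resemble listed ones, but are neither listed nor needed, are in the scene too. What is shaped like the part that bears tile_mid but purple or yellow is not meant.

How it is judged (in metres and radians):
On the way, in this order (a step that is already met when the one before it is completed fails the run):
1. the clamp button is pressed by the fingers while the slider is still where it started (value of joint clamp above 0.002 m and contact force between the fingers and clamp above 1 N and value of joint carriage between -0.01 and 0.01 m), for 0.05 s.
2. the slider reaches the lens stop with the button still pressed (value of joint clamp above 0.0015 m and horizontal distance between carriage_mid and lens_stop_mid below 0.0645 m), for 0.05 s.
At the end, for the whole second after the job is handed in: The slider rests against the lens stop (gap under 2.5 mm), the clamp button is up again (less than 1 mm down), and the tile stands upright (within 0.2 rad) in its pocket, all at rest (horizontal distance between carriage_mid and lens_stop_mid below 0.0645 m and value of joint clamp below 0.001 m and linear speed of carriage below 0.005 m/s and angle between tile_mid's own z axis and vertical below 0.2 rad and z of tile_mid in the frame of carriage_mid between 0.028 and 0.045 m); the robot touches nothing.
It fails at once if the slider is shoved along the rail while its clamp is not released (faster than 10 mm/s with the button less than 1 mm down) (value of joint clamp below 0.001 m and (velocity of joint carriage above 0.01 m/s or velocity of joint carriage below -0.01 m/s)).
It fails at once if the sample tile is touched by the robot (contact force between any of the fingers, the arm and tile above 0.5 N).
It fails at once if the sample tile is tipped or lifted out of its pocket (not (angle between tile_mid's own z axis and vertical below 0.35 rad and z of tile_mid in the frame of carriage_mid below 0.05 m)).
It fails at once if a bystander is moved more than 15 mm (distance of any of jar_black, spare_tile, jar_large, ring from where it was at the start of the episode above 0.015 m).
It also fails if it takes over 35 s, if anything falls off the work surface, if the arm or the gripper's body presses on something with over 40 N, if the wrist force passes 120 N, or if a joint passes its speed limit or range.

ROBOT

A 6-joint arm with a two-finger parallel gripper is mounted at the origin on a cart in front of the work surface, level with it; the furniture and walls round the work are solid. World frame = base frame: x ahead of the robot, y to its left, z up, the work surface at z = 0. Lengths are in mm, angles in rad, forces in N, time in s.
With the tool pointing down it reaches from about 250 to 775 mm from the base axis. Payload 4 kg.
Tool frame: the origin (TCP) lies at the very end of the fingers, on their centre line; the grasp point (between the pads) lies 19 mm behind it (grip_point_offset is the distance from the TCP to the grasp point, in mm); z points along the fingers, y is the direction in which the jaws open and shut (so a half turn about z gives the same grasp; the last joint's range is limited). The gripper opens to 85 mm and grips with 20 to 120 N. Pads are 22 mm wide; open, the fingers measure 114 mm over their backs; the gripper's body (76 mm by 85 mm) begins 54 mm behind the grasp point. The pads swing forward as they close: fully open they stand 13 mm farther back than shut.
Start: joints at [1.024, 0.087, 1.371, -0, 1.684, -0.103], TCP at [236.167, 496.732, 231.341] pointing down, gripper open.
Joint ranges: [-3.1, 3.1], [-0.76, 2.03], [0.27, 2.55], [-1.08, 4.22], [0.17, 2.65], [-2.57, 2.57]. Speed limits (rad/s): [2.79, 2.79, 3.14, 3.14, 3.14, 3.14].

INTERFACE

Orientations are given as a rotation vector (axis times angle).
In Python, from plant import * gives the robot as it stands. The module is installed in compiled form; this text tells all that it offers.
- The arm moves only by the tool carry_out, never from a script. Its argument "rows" is a list of rows, each a list of 4 numbers: the shift along the tool's x, y, z in cm, then the turn about the tool's z in degrees. A call has 1 to 5 rows; each row is the pose to reach, as a shift and turn from the pose measured when the call began, along the tool's axes at that moment; what a row does not reach only later rows make up. A row lasts 1/10 s, in which the tool goes at most 50 mm and 8.59 degrees, less where a joint would pass 70% of its speed; a pose out of reach is approached as far as the arm can. A call with a gripper value outside its range is refused whole. "grip" is the closure in counts, from 0 (fully open) to 255 (shut), set as the call begins (left out, the last holds). The fingers move at their own pace and stop on an object; the grip force is fixed at half the most. Time passes only in rows, so rows that repeat a pose let the fingers close. It gives the time, the measured TCP pose, the force and the opening at its end, in the units of the state.
- state(): the state, without advancing time (a new reading comes with each control period).
- get_image(name): name is "scene" or "top" or "wrist"; returns a dict with "color" (400x640x3 uint8, red, green, blue), "fx", "fy", "cx", "cy" (pixels), "dist_coeffs" ([k1, k2, p1, p2, k3] as OpenCV has them; the pictures are not rectified), "rvec" (rotation vector, rad) and "tvec" (3), from world to camera coordinates, as OpenCV has them; the wrist camera has in their place "T_tool_cam" (4x4, takes a point from camera to tool coordinates, whose origin is the TCP and whose axes are the flange's). Camera axes: x right, y down, z forward; pixel columns grow to the right and rows downward; lengths in mm; the calibration is good to about 2 mm. A picture is of the moment at which its call begins: read the wrist's pose just before it. There is no depth.
- hand_in(): hands the job in, once; it reports no verdict.
The state is a dict: "time_s": time; "q": joint angles; "joint_velocities": joint speeds; "effort": joint torques, N m; "ee_pos": TCP position; "tool_rot": TCP orientation; "contact_force": force on the tool from outside, world axes, zero at the start; "moment": the same for the moment, N m; "grip_width": finger opening in mm.
Only numpy, scipy, OpenCV 4.12 (cv2) and the standard library are available. Lean on these libraries where they do the work, as an engineer would, in place of code of your own. Each camera call takes 0.05 s, during which the arm holds its last target. There are 200 camera calls.

## Working session

There is one attempt and no reset: what is moved stays moved. The work goes in short steps, Python scripts to look and compute and a tool call to move; the robot and the scene stay as the last step left them, time stands still between calls to the robot, and variables do not carry over. Pictures are saved under pics/ and viewed, about 8 in all and at most 12, crops included, and the job is handed in when it is done.

Besides the shell and the picture viewer there is one more tool, called by a JSON object that holds its "api" and its "payload", one argument or row to a line. carry_out: Moves the arm, as the interface text tells. Its arguments: {"type":"object","properties":{"rows":{"type":"array","items":{"type":"array","items":{"type":"number"}}},"grip":{"type":"number"}},"required":["rows"]}

```bash
mkdir -p pics
python3 - <<'E'
from plant import *
import cv2,pickle
print(state())
for n in("scene","top"):
    d=get_image(n);pickle.dump(d,open(n+".pkl","wb"));cv2.imwrite(f"pics/{n}0.png",d["color"][:,:,::-1])
    print(n,{k:v for k,v in d.items() if k!="color"})
E
```

```text
{'time_s': 0.0, 'q': array([ 1.02389444e+00,  8.79865323e-02,  1.37227052e+00, -1.44244717e-05,
        1.68362537e+00, -1.03116487e-01]), 'joint_velocities': array([-7.47752253e-04,  1.51297118e-03,  2.63741877e-04, -8.41597799e-04,
        3.68130052e-05,  4.03636946e-06]), 'effort': array([ 4.33907526e-04, -3.51867878e+01, -3.13277471e+01,  4.34091726e-05,
        1.04436654e-02, -4.55038204e-06]), 'ee_pos': array([235.89959954, 496.27881499, 230.11365907]), 'tool_rot': array([-0.69123426, -3.0638668 ,  0.00341487]), 'contact_force': array([ 0.15196028, -0.13645203,  0.41358209]), 'moment': array([ 0.03647602, -0.06536125,  0.02811941]), 'grip_width': 85.44252089119561}
scene {'fx': 489.0331463899781, 'fy': 489.0331463899781, 'cx': 323.55415930897254, 'cy': 202.18556727822045, 'dist_coeffs': array([-0.09312249,  0.        ,  0.        ,  0.        ,  0.        ]), 'rvec': array([ 0.18855392, -2.62239153,  1.56724013]), 'tvec': array([ 508.74607904,   74.81233433, 1295.23961761])}
top {'fx': 446.27062878230157, 'fy': 446.27062878230157, 'cx': 317.1781783421675, 'cy': 191.51492518599707, 'dist_coeffs': array([-0.09902762,  0.        ,  0.        ,  0.        ,  0.        ]), 'rvec': array([ 2.0731765 , -2.15846232,  0.22057303]), 'tvec': array([  91.84595072,  514.55694459, 1158.27326901])}
```

View pics/top0.png

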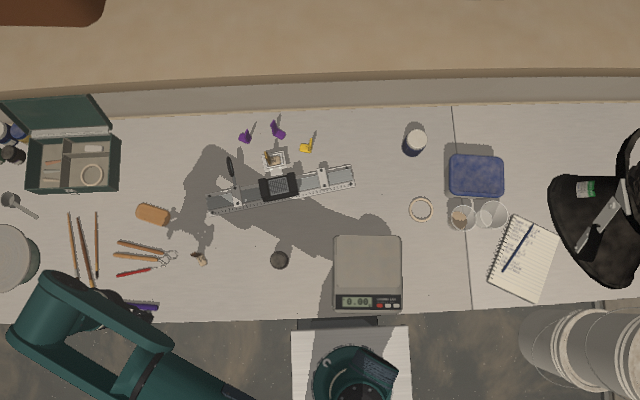

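View pics/scene0.png

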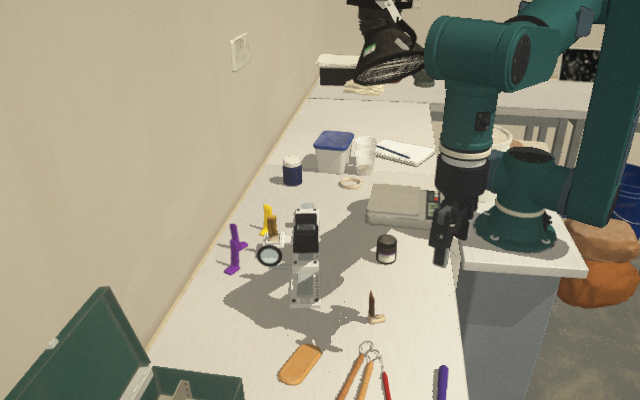

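The top view shows the rail from (210,205) to (355,175), the slider button at about (279,187), the lens at (230,165) at the rail's left (+y) end, and the tile at about (275,158). Next I enlarge this area.

Run:
```python
import cv2,pickle
d=pickle.load(open("top.pkl","rb"))
c=d["color"][110:240,195:365,::-1]
cv2.imwrite("pics/crop.png",cv2.resize(c,None,fx=4.6,fy=4.6,interpolation=cv2.INTER_CUBIC))
```

```text
(no output)
```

View pics/crop.png

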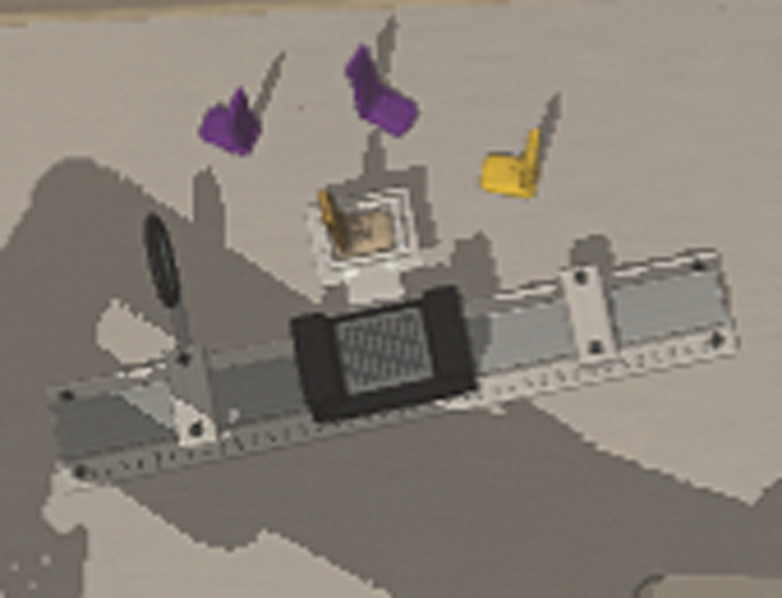

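The crop shows these positions:
- button corners: (337,323), (420,306), (434,378), (349,395)
- lens stop top centre: (192,394)
- plain block centre: (587,312)
- base plate corners: (50,388), (718,250), (738,350), (65,487)

```bash
cat > h.py <<'E'
import cv2,pickle,numpy as np
from scipy.spatial.transform import Rotation as Ro
def world(d,uv,z):
    K=np.array([[d["fx"],0,d["cx"]],[0,d["fy"],d["cy"]],[0,0,1]])
    n=cv2.undistortPoints(np.array([[uv]],float),K,d["dist_coeffs"])[0,0]
    R=cv2.Rodrigues(d["rvec"])[0];c=-R.T@d["tvec"];r=R.T@np.array([*n,1]);return c+r*(z-c[2])/r[2]
E
python3 - <<'E'
from h import *
from plant import *
d=pickle.load(open("top.pkl","rb"))
for n,z,L in(("pad",67,[(337,323),(420,306),(434,378),(349,395)]),("stop",52,[(168,352),(203,345),(217,436),(180,445)]),("blk",52,[(562,272),(597,265),(612,350),(578,360)]),("base",10,[(50,388),(718,250),(738,350),(65,487)])):
    P=np.array([world(d,((u+.5)/4.6-.5+195,(v+.5)/4.6-.5+110),z) for u,v in L]);print(n,P.mean(0).round(1));print(P.round(1)[:,:2].tolist())
s=state();print(Ro.from_rotvec(s["tool_rot"]).as_matrix().round(3))
w=get_image("wrist");print(w["T_tool_cam"])
E
```

```text
pad [534.8 175.   67. ]
[[552.4, 202.8], [560.6, 153.8], [517.2, 146.8], [509.1, 196.6]]
stop [516.2 291.   52. ]
[[542.4, 305.2], [545.8, 284.3], [490.6, 276.3], [486.1, 298.2]]
blk [556.9  55.5  52. ]
[[581.7, 69.5], [585.2, 48.5], [533.0, 41.9], [527.7, 62.3]]
base [536.2 174.5  10. ]
[[532.3, 386.2], [602.9, -28.0], [539.0, -36.7], [470.4, 376.5]]
[[-0.903  0.429 -0.001]
 [ 0.429  0.903 -0.002]
 [ 0.    -0.002 -1.   ]]
[[ 8.27778754e-04 -9.64316826e-01 -2.64749645e-01  6.74252751e+01]
 [ 9.99999516e-01  6.57378595e-04  7.32228042e-04 -1.06276268e-01]
 [-5.32059072e-04 -2.64750123e-01  9.64316903e-01 -1.40855394e+02]
 [ 0.00000000e+00  0.00000000e+00  0.00000000e+00  1.00000000e+00]]
```

{"api": "carry_out", "payload": {
  "rows": [
    [-4.5,-1.8,0,-7],
    [-9,-3.6,0,-14],
    [-13.5,-5.4,0,-21],
    [-18,-7.2,0,-28],
    [-22.5,-9,0,-35]
  ],
  "grip": 255
}}

```text
time_s: 0.65
ee_pos: [401.3, 316.9, 230.2]
tool_rot: [0.271, -3.129, 0.002]
contact_force: [0.4, 0.8, 0.4]
grip_width: 12.1
```

```bash
cat > t.py <<'E'
from h import *
from plant import *
import sys
def rep(tx=None,ty=None,tz=None,yaw=9.5):
    s=state();R=Ro.from_rotvec(s["tool_rot"]).as_matrix();p=s["ee_pos"]
    print("t",s["time_s"],"p",p.round(1),"F",s["contact_force"].round(1),"gw",round(s["grip_width"],1),"turn",round(np.degrees(np.arctan2(R[1,1],R[0,1]))-90-yaw,1), "tilt",R[2].round(3))
    if tx is not None: print("shift cm",(R.T@(np.array([tx,ty,tz])-p)/10).round(2))
if __name__=="__main__": rep(*map(float,sys.argv[1:]))
E
python3 t.py 535 175 200
```

```text
t 0.65 p [401.3 316.9 230.2] F [0.4 0.8 0.4] gw 12.1 turn 0.4 tilt [ 0.001 -0.001 -1.   ]
shift cm [-10.74 -16.27   3.03]
```

{"api": "carry_out", "payload": {
  "rows": [
    [-2.7,-4.1,0,0.4],
    [-5.4,-8.2,0,0.4],
    [-8.1,-12.2,0,0.4],
    [-10.7,-16.2,0,0.4],
    [-10.7,-16.2,0,0.4]
  ]
}}

```text
time_s: 1.15
ee_pos: [537.5, 170.8, 228.9]
tool_rot: [0.248, -3.13, 0.006]
contact_force: [-0.0, 0.4, 0.5]
grip_width: -0.3
```

Run:
```python
import t
t.rep(535,175,90)
from plant import *
from h import *
s=state();w=get_image("wrist");w["s"]=s;pickle.dump(w,open("w.pkl","wb"))
cv2.imwrite("pics/w1.png",w["color"][:,:,::-1])
t.rep(535,175,90)
```

```text
t 1.15 p [537.5 170.8 228.9] F [-0.   0.4  0.5] gw -0.3 turn -0.4 tilt [ 0.002 -0.004 -1.   ]
shift cm [ 0.15  0.5  13.89]
t 1.2 p [535.7 173.3 229.1] F [-0.3  0.9 -0.6] gw 0.5 turn -0.3 tilt [ 0.003 -0.002 -1.   ]
shift cm [-0.    0.21 13.91]
```

View pics/w1.png

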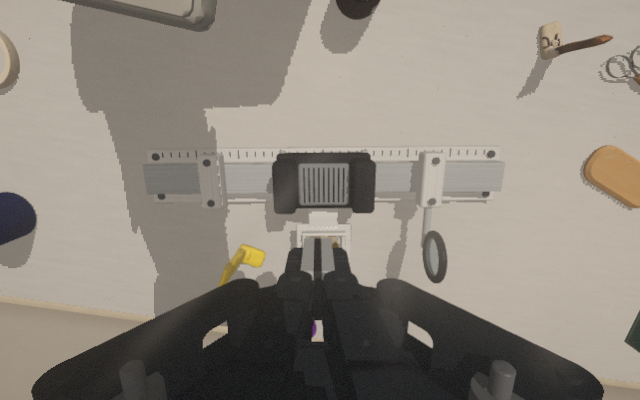

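The wrist view shows the rail lying horizontal. The pad spans (299,164) to (349,206), the lens stop's foot is centred at (432,179), and the plain block is at (208,181). The fingertips are shut at (318,245). The pad's position can be computed from this view as a cross-check.

Run:
```python
from h import *
import t
d=pickle.load(open("w.pkl","rb"));s=d["s"]
T=np.eye(4);T[:3,:3]=Ro.from_rotvec(s["tool_rot"]).as_matrix();T[:3,3]=s["ee_pos"]
M=np.linalg.inv(T@d["T_tool_cam"]);d["rvec"]=cv2.Rodrigues(M[:3,:3])[0];d["tvec"]=M[:3,3]
for n,uv,z in(("pad",(324,184.5),67),("stop",(431.5,180),52),("blk",(208.5,181),52),("baseL",(145,179),10),("baseR",(503,174),10)):print(n,world(d,uv,z).round(1))
t.rep(535,174.5,95)
```

```text
pad [533.4 176.9  67. ]
stop [513.6 289.6  52. ]
blk [552.3  55.6  52. ]
baseL [572.8 -34.3  10. ]
baseR [498.5 389.2  10. ]
t 1.2 p [535.7 173.3 229.1] F [-0.3  0.9 -0.6] gw 0.5 turn -0.3 tilt [ 0.003 -0.002 -1.   ]
shift cm [1.000e-02 1.600e-01 1.341e+01]
```

{"api": "carry_out", "payload": {
  "rows": [
    [0.1,0.2,4,-0.3],
    [0.1,0.2,8,-0.3],
    [0.1,0.2,12,-0.3],
    [0.1,0.2,13.4,-0.3],
    [0.1,0.2,13.4,-0.3]
  ]
}}

```text
time_s: 1.7
ee_pos: [531.5, 175.4, 92.4]
tool_rot: [0.262, -3.121, 0.004]
contact_force: [-0.8, 0.2, 0.8]
grip_width: 0.1
```

Run:
```python
import t
from plant import *
from h import *
t.rep(534,175,73)
d=get_image("scene");c=d["color"][170:330,200:400,::-1]
cv2.imwrite("pics/s2.png",cv2.resize(c,None,fx=3.7,fy=3.7,interpolation=cv2.INTER_CUBIC))
t.rep(534,175,73)
```

```text
t 1.7 p [531.5 175.4  92.4] F [-0.8  0.2  0.8] gw 0.1 turn 0.1 tilt [ 0.01  -0.002 -1.   ]
shift cm [-0.26 -0.07  1.94]
t 1.75 p [533.4 175.6  95.1] F [ 0.3 -0.2  1.2] gw -0.1 turn 0.1 tilt [ 0.005 -0.001 -1.   ]
shift cm [-0.06 -0.07  2.21]
```

View pics/s2.png

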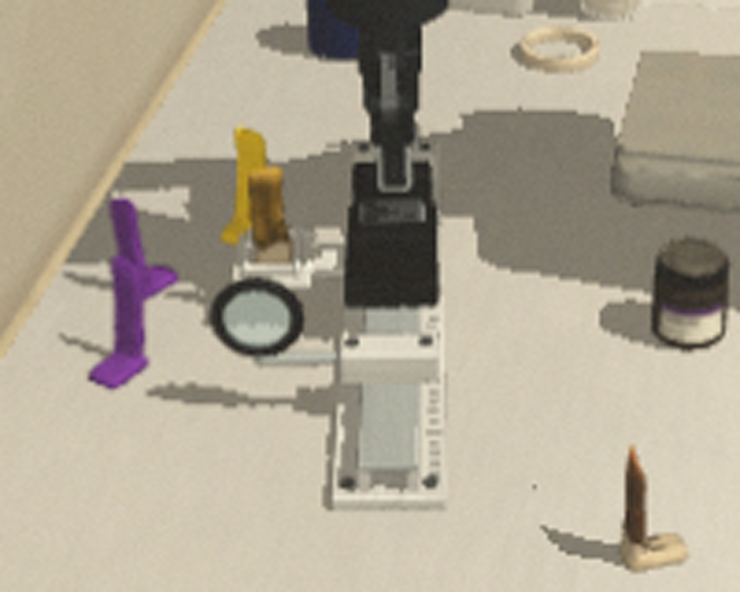

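The shut fingertips at (395,185) are centred over the button, and the tile at (268,215) is well clear to the side. I can descend.

{"api": "carry_out", "payload": {
  "rows": [
    [0,-0.1,1,0],
    [0,-0.1,2,0],
    [0,-0.1,2.2,0],
    [0,-0.1,2.2,0],
    [0,-0.1,2.2,0]
  ]
}}

```text
time_s: 2.25
ee_pos: [533.7, 174.6, 73.5]
tool_rot: [0.262, -3.127, 0.003]
contact_force: [-0.1, -0.3, -0.3]
grip_width: 0.1
```

```bash
python3 t.py 534 175 62
```

```text
t 2.25 p [533.7 174.6  73.5] F [-0.1 -0.3 -0.3] gw 0.1 turn 0.1 tilt [ 0.004 -0.001 -1.   ]
shift cm [-0.04  0.04  1.15]
```

{"api": "carry_out", "payload": {
  "rows": [
    [0,0,0.4,0],
    [0,0,0.7,0],
    [0,0,0.9,0],
    [0,0,1.1,0],
    [0,0,1.1,0]
  ]
}}

```text
time_s: 2.75
ee_pos: [534.1, 174.6, 63.5]
tool_rot: [0.262, -3.128, 0.002]
contact_force: [-1.9, -0.3, 5.9]
grip_width: -0.3
```

```bash
python3 t.py 534 175 62
```

```text
t 2.75 p [534.1 174.6  63.5] F [-1.9 -0.3  5.9] gw -0.3 turn 0.1 tilt [ 0.003 -0.001 -1.   ]
shift cm [0.   0.04 0.15]
```

{"api": "carry_out", "payload": {
  "rows": [
    [0,0,0.1,0],
    [0,0,0.25,0],
    [0,0,0.25,0]
  ]
}}

```text
time_s: 3.05
ee_pos: [534.1, 174.6, 62.1]
tool_rot: [0.262, -3.129, 0.003]
contact_force: [-2.1, -0.7, 6.8]
grip_width: 0.1
```

```bash
python3 t.py 534 175 61.5
```

```text
t 3.05 p [534.1 174.6  62.1] F [-2.1 -0.7  6.8] gw 0.1 turn 0.1 tilt [ 0.002 -0.001 -1.   ]
shift cm [0.01 0.04 0.06]
```

{"api": "carry_out", "payload": {
  "rows": [
    [0,0.3,0.08,0],
    [0,0.6,0.08,0],
    [0,1.0,0.08,0],
    [0,1.4,0.08,0],
    [0,1.8,0.08,0]
  ]
}}

```text
time_s: 3.55
ee_pos: [531.2, 192.2, 62.4]
tool_rot: [0.262, -3.129, 0.003]
contact_force: [-2.4, -1.3, 6.4]
grip_width: 0.5
```

```bash
python3 t.py 534 175 61.5
```

```text
t 3.55 p [531.2 192.2  62.4] F [-2.4 -1.3  6.4] gw 0.5 turn 0.1 tilt [ 0.002 -0.002 -1.   ]
shift cm [ 0.01 -1.74  0.09]
```

{"api": "carry_out", "payload": {
  "rows": [
    [0,0.4,0.12,0],
    [0,0.8,0.12,0],
    [0,1.2,0.12,0],
    [0,1.6,0.12,0],
    [0,2.0,0.12,0]
  ]
}}

```text
time_s: 4.05
ee_pos: [527.9, 211.8, 62.4]
tool_rot: [0.262, -3.129, 0.004]
contact_force: [-2.0, -1.7, 7.1]
grip_width: 0.2
```

```bash
python3 t.py 534 175 61.5
python3 - <<'E'
from plant import *
from h import *
d=get_image("top");c=d["color"][110:240,195:365,::-1]
cv2.imwrite("pics/t3.png",cv2.resize(c,None,fx=4.6,fy=4.6,interpolation=cv2.INTER_CUBIC))
E
```

```text
t 4.05 p [527.9 211.8  62.4] F [-2.  -1.7  7.1] gw 0.2 turn 0.1 tilt [ 0.002 -0.003 -1.   ]
shift cm [ 0.01 -3.73  0.1 ]
```

View pics/t3.png

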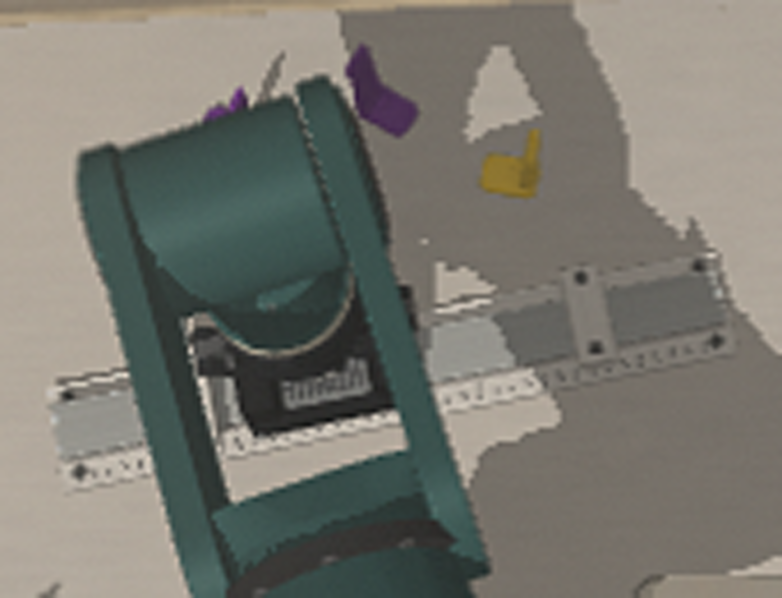

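The slider's lower left corner has moved from (318,420) to (255,435), about 38 mm, so it rides along with the fingertip. About 17 mm is left.

{"api": "carry_out", "payload": {
  "rows": [
    [0,0.3,0.12,0],
    [0,0.6,0.12,0],
    [0,0.9,0.12,0],
    [0,1.1,0.12,0],
    [0,1.3,0.12,0]
  ]
}}

```text
time_s: 4.6
ee_pos: [525.6, 225.3, 62.4]
tool_rot: [0.262, -3.13, 0.003]
contact_force: [-2.5, -1.6, 5.9]
grip_width: 0.3
```

{"api": "carry_out", "payload": {
  "rows": [
    [0,0.15,0.12,0],
    [0,0.3,0.12,0],
    [0,0.4,0.12,0],
    [0,0.5,0.12,0],
    [0,0.6,0.12,0]
  ]
}}

```text
time_s: 5.1
ee_pos: [525.0, 230.0, 62.4]
tool_rot: [0.262, -3.13, 0.007]
contact_force: [-1.0, -3.7, 6.1]
grip_width: -0.1
```

```bash
python3 t.py 534 175 61.5
```

```text
t 5.1 p [525.  230.   62.4] F [-1.  -3.7  6.1] gw -0.1 turn 0.1 tilt [ 0.001 -0.005 -1.   ]
shift cm [ 0.03 -5.58  0.12]
```

{"api": "carry_out", "payload": {
  "rows": [
    [0,0.15,0.12,0],
    [0,0.3,0.12,0],
    [0,0.45,0.12,0],
    [0,0.6,0.12,0],
    [0,0.6,0.12,0]
  ]
}}

```text
time_s: 5.6
ee_pos: [525.2, 234.9, 62.7]
tool_rot: [-0.262, 3.128, -0.011]
contact_force: [-0.4, -2.9, 5.9]
grip_width: -0.2
```

Run:
```python
from h import *
import t
from plant import *
t.rep(534,175,61.5)
w=get_image("wrist")["color"][100:300,180:500,::-1]
cv2.imwrite("pics/w4.png",cv2.resize(w,None,fx=2.4,fy=2.4,interpolation=cv2.INTER_CUBIC))
```

```text
t 5.6 p [525.2 234.9  62.7] F [-0.4 -2.9  5.9] gw -0.2 turn 0.1 tilt [-0.002 -0.007 -1.   ]
shift cm [ 0.13 -6.05  0.17]
```

View pics/w4.png

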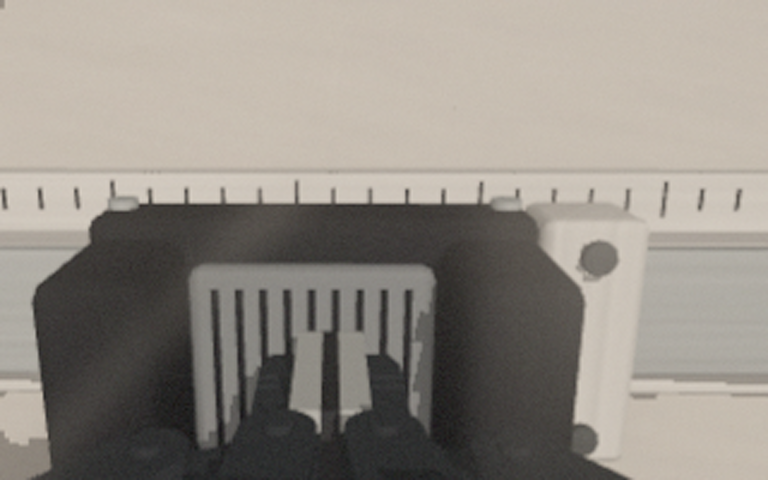

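The slider is flush against the stop at about (537,215). The sideways force has levelled off at about 3 N because the fingers now slip on the pad, and the travel of about 56 mm matches the prediction. I lift straight up with a slight push towards the stop, so the slider isn't dragged back.

{"api": "carry_out", "payload": {
  "rows": [
    [0,0.2,0,0],
    [0,0.3,-0.3,0],
    [0,0.3,-0.6,0],
    [0,0.3,-1,0],
    [0,0.3,-1.5,0]
  ]
}}

```text
time_s: 6.15
ee_pos: [524.1, 238.1, 77.2]
tool_rot: [-0.262, 3.13, -0.011]
contact_force: [0.6, -0.3, -0.0]
grip_width: 0.1
```

{"api": "carry_out", "payload": {
  "rows": [
    [0,0,-1.5,0],
    [0,0,-4,0],
    [0,0,-8,0],
    [0,0,-12,0],
    [0,0,-12,0]
  ]
}}

```text
time_s: 6.65
ee_pos: [527.2, 240.2, 206.4]
tool_rot: [-0.261, 3.115, -0.004]
contact_force: [0.5, 0.7, 0.6]
grip_width: 0.5
```

Run:
```python
from h import *
import t
from plant import *
t.rep()
s=state();d=get_image("wrist")
w=d["color"][130:290,180:500,::-1]
cv2.imwrite("pics/w5.png",cv2.resize(w,None,fx=2.4,fy=2.4,interpolation=cv2.INTER_CUBIC))
d["s"]=s;pickle.dump(d,open("w5.pkl","wb"));t.rep()
```

```text
t 6.65 p [527.2 240.2 206.4] F [0.5 0.7 0.6] gw 0.5 turn 0.1 tilt [-0.015 -0.004 -1.   ]
t 6.7 p [525.9 239.8 202.8] F [ 0.4  0.6 -1.6] gw -0.1 turn 0.1 tilt [-0.01  -0.005 -1.   ]
```

View pics/w5.png

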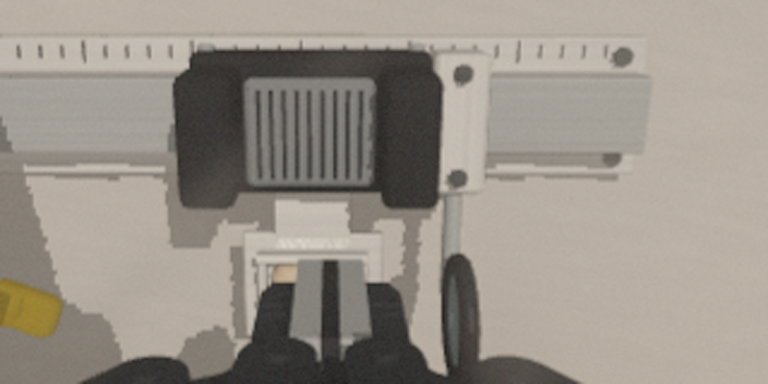

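The slider is flush against the stop, with its edge at about (437,120). The button is free and the fingers are clear. I let the arm settle and check the tile in the scene view.

{"api": "carry_out", "payload": {
  "rows": [
    [0,0,-1,0],
    [0,0,-1,0],
    [0,0,-1,0],
    [0,0,-1,0],
    [0,0,-1,0]
  ]
}}

```text
time_s: 7.2
ee_pos: [525.4, 239.7, 211.7]
tool_rot: [-0.262, 3.122, -0.007]
contact_force: [0.1, 0.7, -0.5]
grip_width: -0.5
```

Run:
```python
from h import *
import t
from plant import *
d=get_image("scene");c=d["color"][170:330,200:400,::-1]
cv2.imwrite("pics/s6.png",cv2.resize(c,None,fx=3.7,fy=3.7,interpolation=cv2.INTER_CUBIC))
t.rep()
```

```text
t 7.25 p [525.5 239.7 211.8] F [1.1 0.8 0.5] gw -0.5 turn 0.1 tilt [-0.008 -0.005 -1.   ]
```

View pics/s6.png

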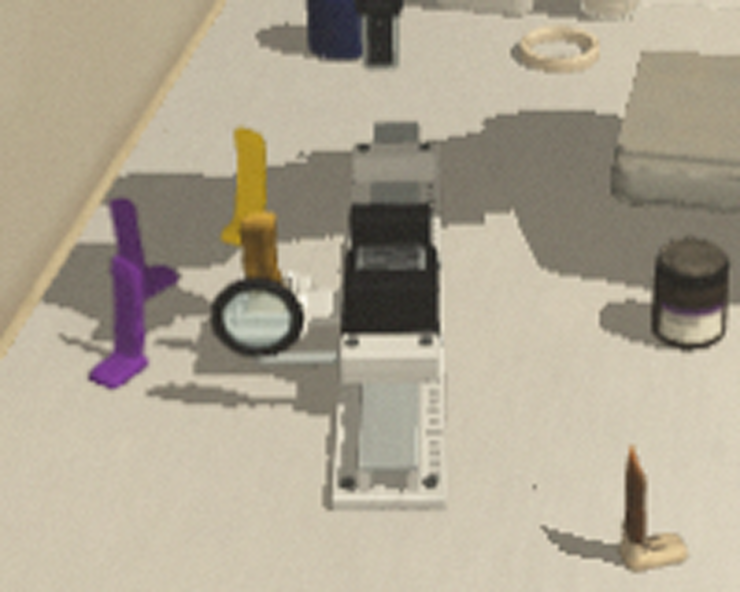

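The slider is against the lens stop at (390,335), the tile stands upright behind the lens at (260,245), and the bystanders in view haven't moved. I hand in.

```bash
python3 -c "
from plant import *
print(hand_in())"
```

```text
the job is handed in; nothing more can be done
None
```

The slider now rests against the lens stop with its clamp released by me and gripping again. I handed the job in at about 7.3 s; no verdict was reported.

**What I did:** I pressed the button about 4.5 mm down with the shut fingertips (about 6–7 N). I then moved the slider about 56 mm along +y to the stop and lifted the fingers straight up.

**Last checks:**
- **Slider at the stop:** the wrist and scene views show it flush, and the travel matches the predicted 55.5 mm. At the end of the push the sideways force rose from about 1.7 N to 3–4 N, with the fingers slipping on the button.
- **Tile and bystanders:** the tile looks upright in its pocket, though the lens hides its foot in the scene view. The bystanders in view have not moved; I did not check the spare tile separately.
- **Contact:** the arm is clear, about 210 mm above the bench, with about zero force.
- **Button:** it looks up in the pictures and nothing touches it, but I did not measure its height. The gap at the stop was also judged by eye.

The two camera estimates of the fittings agreed to 1–5 mm (button about 2 mm, stop 3 mm, end block 5 mm), and no check failed.

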